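# Park the glue caddy in its bay

## Task

Take the glue caddy by its push rail and roll it straight ahead on the bench until all four swivel castors trail behind their pivots, then steer it into its parking bay, nose first, and ease it in until its tongue clicks into the roller catch and the nose rests on the two rubber buffers; then let go. Keep the wheels on the bench, feel your way in gently without ramming the battens or the buffers, keep the jar standing in the tray, and leave the other things on the bench where they are.

Things in the scene. Friction and masses are not known exactly. Their poses are not given: they have to be found in the camera images.
- caddy: Wheeled glue caddy, about 0.75 kg: plywood tray 220 mm long (x), 150 mm wide (y), deck underside 43, deck top 55, rim top 68 mm above the bench, on four swivel castors. Origin on the bench under the tray's centre; x points to the nose (the end with the tongue), z up. At the front a fixed wood block with glue cup (x 31 to 89, y 5 to 63, top 107 mm) and the loose jar.
- push_rail (a point): Middle of the push rail, a wooden dowel 16 mm in diameter and 112 mm long across the caddy's rear, along its y, at x = -95, z = 105 mm. Free all round for a gripper from above: below is only the rim (68 mm); nothing over 75 mm high within 100 mm ahead. Gripped squarely (fingers closing along the caddy's x) the caddy turns with the gripper.
- tongue: Steel tongue fixed to the middle of the caddy's nose, 49 mm above the bench: origin on the nose face (x = 110 mm in the caddy's frame), same axes as the caddy; a 5 mm thick neck ending in an upright round head of 12 mm diameter whose axis is 20 mm ahead of the nose face.
- castor_fl_wheel (a point): Centre of the front left castor's rubber wheel (30 mm across, 11 mm wide), 15 mm off its swivel pivot, which stands at x = 80, y = 50 mm in the caddy's frame. Trailing straight: the wheel is directly behind its pivot (towards the caddy's -x). Starts swivelled out of line; some 80 mm of straight rolling brings it round.
- castor_fr_wheel (a point): Centre of the front right castor's rubber wheel (30 mm across, 11 mm wide), 15 mm off its swivel pivot, which stands at x = 80, y = -50 mm in the caddy's frame. Trailing straight: the wheel is directly behind its pivot (towards the caddy's -x). Starts swivelled out of line; some 80 mm of straight rolling brings it round.
- castor_rl_wheel (a point): Centre of the rear left castor's rubber wheel (30 mm across, 11 mm wide), 15 mm off its swivel pivot, which stands at x = -80, y = 50 mm in the caddy's frame. Trailing straight: the wheel is directly behind its pivot (towards the caddy's -x). Starts swivelled out of line; some 80 mm of straight rolling brings it round.
- castor_rr_wheel (a point): Centre of the rear right castor's rubber wheel (30 mm across, 11 mm wide), 15 mm off its swivel pivot, which stands at x = -80, y = -50 mm in the caddy's frame. Trailing straight: the wheel is directly behind its pivot (towards the caddy's -x). Starts swivelled out of line; some 80 mm of straight rolling brings it round.
- dock: Parking bay fixed to the bench: two wood battens 58 mm high, 20 mm thick, 156 mm apart inside (3 mm spare each side of the tray), splayed at the mouth, and an end block. Origin on the bench in the bay's middle line; x points into the bay, z up. Light joinery: a push of 15 N or more against it counts as ramming.
- bay_mouth (a point): Bench-level middle of the line where the straight battens begin, at x = -90 mm in the dock's frame; the splayed ends reach back to x = -140 mm, where the opening is 200 mm wide.
- nose_stop (a point): Where the middle of the caddy's nose face would rest if the stop plate stood at the front end of its slots (dock x = 80, z = 49 mm). The steel plate on the end block carries the catch and, 45 mm to each side, a rubber buffer for the nose. It is in fact screwed down 8 to 52 mm deeper than that: how much is not measured, feel for it.
- catch (a point): Middle between the catch's two upright spring rollers (10 mm thick, 5 mm apart), 15 mm beyond nose_stop, but deeper as the plate is. The tongue's head passes with 3 to 7 N of push, from 13 to 5 mm before home (to 10 N if held askew; a loose hold lets it line up); then it snaps in, the catch alone holds the nose on the buffers with some 3 N; beyond is a hard stop.
- jar: White plastic screw-top jar, 42 mm across, 58 mm high, 0.12 kg, standing loose in the front right part of the caddy's tray (6 mm wide rim and crosspiece 10 to 13 mm high around it). Origin at the centre of its underside, 55 mm above the bench.
- bottle: Bystander: white bottle, 56 mm across, 150 mm high, standing beyond the caddy's way. Origin at the centre of its underside.
- mouldings: Bystander: bundle of picture-frame mouldings 300 mm long, 80 mm wide, 30 mm high, lying beyond the bay. Origin at the centre of its underside.
- tape: Bystander: empty cardboard tape roll, 90 mm across, 24 mm high, lying on the robot's side of the bay. Origin at the centre of its underside.
- square: Bystander: joiner's try square, dark wood stock 110 x 22 x 16 mm and thin steel blade 150 mm long, lying beyond the caddy's start. Origin under the stock's centre.
Mind the look-alikes: they are no part of the job. There is more than one size of the jar; the job needs the largest.

How it is judged (in metres and radians):
On the way, in this order (a step that is already met when the one before it is completed fails the run):
1. rolled along outside the bay until all four castors trail (within 40 degrees of straight behind their pivots) (x of each of castor_fl_wheel, castor_fr_wheel in the frame of caddy below 0.0685 m and x of each of castor_rl_wheel, castor_rr_wheel in the frame of caddy below -0.0915 m and x of caddy in the frame of dock below -0.22 m and height (world z) of caddy below 0.006 m), for 0.1 s.
2. steered in between the battens, nose first and square (x of caddy in the frame of dock above -0.12 m and angle between the x axis of caddy and the x axis of dock, either way round below 0.08 rad and y of caddy in the frame of dock between -0.008 and 0.008 m), for 0.1 s.
At the end, for the whole second after the job is handed in: The caddy stands still on its castors in the bay, within 6 mm of its middle line, square within 0.06 rad, nose 5 to 55 mm beyond nose_stop, the tongue held by the catch (over 1 N), all castors trailing within 40 degrees, the jar upright (0.15 rad) in the tray (x of caddy in the frame of dock between -0.025 and 0.025 m and y of caddy in the frame of dock between -0.006 and 0.006 m and angle between the x axis of caddy and the x axis of dock, either way round below 0.06 rad and contact force between tongue and dock above 1 N and x of each of castor_fl_wheel, castor_fr_wheel in the frame of caddy below 0.0685 m and x of each of castor_rl_wheel, castor_rr_wheel in the frame of caddy below -0.0915 m and height (world z) of caddy below 0.004 m and linear speed of caddy below 0.01 m/s and angle between jar's own z axis and vertical below 0.15 rad and z of jar in the frame of caddy between 0.05 and 0.06 m); the robot touches nothing.
It fails at once if the caddy is rammed: 26 N or more of contact force between caddy and bay (the catch itself makes up to 10 of them) (contact force between caddy and dock above 26 N).
It fails at once if the caddy is lifted or tipped (more than 12 mm up or 0.12 rad) (height (world z) of caddy above 0.012 m or angle between caddy's own z axis and vertical above 0.12 rad).
It fails at once if the jar falls over (leans more than 0.4 rad) (angle between jar's own z axis and vertical above 0.4 rad).
It fails at once if a bystander is moved by more than 20 mm (distance of any of bottle, mouldings, tape, square from where it was at the start of the episode above 0.02 m).
It also fails if it takes over 58 s, if anything falls off the work surface, if the arm or the gripper's body presses on something with over 40 N, if the wrist force passes 120 N, or if a joint passes its speed limit or range.

## Robot

A 6-joint arm with a two-finger parallel gripper is mounted at the origin on the work surface. World frame = base frame: x ahead of the robot, y to its left, z up, the work surface at z = 0. Lengths are in mm, angles in rad, forces in N, time in s.
With the tool pointing down it reaches from about 300 to 775 mm from the base axis. Payload 14.6 kg.
Tool frame: the origin (TCP) lies between the finger pads; the fingertips stand manip.tip_reach ahead of it and the grasp point (between the pads) lies 5 mm behind it (manip.tip_reach is the distance from the TCP to the fingertips, in mm); z points along the fingers, y is the line along which they close (so a half turn about z gives the same grasp; the last joint's range is limited). The gripper opens to 94 mm and grips with 3 to 60 N. Pads are 16 mm wide; open, the fingers measure 119 mm over their backs; the gripper's body (75 mm by 177 mm) begins 78 mm behind the grasp point.
Start: joints at [-1.271, 0.3, 1.521, -0, 1.321, -0.067], TCP at [197.239, -513.406, 219.446] pointing down, gripper open.
Joint ranges: [-3.03, 3.03], [-0.79, 2.21], [0.23, 2.52], [-1.04, 4.18], [0, 3.07], [-2.55, 2.55]. Speed limits (rad/s): [2.22, 2.22, 2.57, 3.14, 3.14, 3.14].

## Interface

Orientations are given as [roll, pitch, yaw] about the fixed x, y, z axes, in that order (R = Rz(yaw) Ry(pitch) Rx(roll)).
In Python, from cell import manip gives the robot as it stands. The module is installed in compiled form; this text tells all that it offers.
- The arm moves only by the shell command python3 -m creep 'ROWS' [FORCE]. ROWS is JSON, a list of rows, each a list of 3 entries, a list of its own where there are three numbers: the opening, from -1 (shut) to 1 (fully open), then the shift along the tool's x, y, z in cm, then the turn about the tool's z in units of 5 degrees (1.0 is 5 degrees). In form: [[grip, [tx, ty, tz], roll], ...]. A call has 1 to 12 rows; each row is the pose to reach, as a shift and turn from the pose commanded when the call began, along the tool's axes at that moment; what a row does not reach only later rows make up. A row lasts 1/10 s, in which the tool goes at most 50 mm and 8.59 degrees, less where a joint would pass 70% of its speed; a pose out of reach is approached as far as the arm can. A call with a gripper value outside its range is refused whole. The fingers move at their own pace and stop on an object; FORCE is the grip in N (left out, the last holds). Time passes only in rows, so rows that repeat a pose let the fingers close. It gives the time, the measured TCP pose, the force, the opening and the grip force at its end, in the units of the state.
- manip.read_state(): the state, without advancing time (a new reading comes with each control period).
- manip.camera(name): name is "scene" or "side" or "wrist"; returns the picture (420x560x3 uint8, red, green, blue); there is no depth.
- manip.camera_params(name): a dict with "fovy" (degrees; the focal length in pixels is half the picture's height over the tangent of half this angle, whatever the lens; pixels are square), "cx", "cy" (the principal point, pixels), "origin" and "attitude" of the camera in the world. Camera axes: x right, y down, z forward; pixel columns grow to the right and rows downward; lengths in mm; the calibration is good to about 2 mm. A picture is of the moment at which its call begins: read the wrist's pose just before it. camera_params takes no time and is no camera call; for the wrist camera it gives the pose at the moment of the call.
- manip.sign_off(): hands the job in; it is judged then, once.
The state is a dict: "clock": time; "joints": joint angles; "qd": joint speeds; "effort": joint torques, N m; "eef_pos": TCP position; "eef_rot": TCP orientation; "wrist_force": force on the tool from outside, world axes, zero at the start; "moment": the same for the moment, N m; "finger_gap": finger opening in mm; "finger_force": force on a finger pad.
Only numpy, scipy, OpenCV 4.12 (cv2) and the standard library are available. Lean on these libraries where they do the work, as an engineer would, in place of code of your own. Each camera call takes 0.05 s, during which the arm holds its last target. There are 200 camera calls.

## Working session

There is one attempt and no reset: what is moved stays moved. The work goes in short steps, Python scripts to look and compute and a shell command to move; the robot and the scene stay as the last step left them, time stands still between calls to the robot, and variables do not carry over. Pictures are saved under pics/ and viewed, at most 11 in all, crops included, and the job is handed in when it is done.

```bash
mkdir -p pics
python3 - <<'E'
from cell import manip
import cv2,numpy as np
print(manip.read_state(), manip.tip_reach)
for n in("scene","side","wrist"):
    im=manip.camera(n); cv2.imwrite(f"pics/{n}0.png",im[:,:,::-1]); print(n,manip.camera_params(n))
a=[cv2.imread(f"pics/{n}0.png") for n in("scene","side")]
E
```

```text
{'clock': 0.0, 'joints': array([-1.27060507e+00,  3.00480572e-01,  1.52160142e+00,  1.08716209e-05,
        1.32066398e+00, -6.66050308e-02]), 'qd': array([-0.0004382 , -0.0007252 ,  0.00217068, -0.00128792,  0.00153463,
       -0.00110629]), 'effort': array([ 1.34010730e-03, -5.31801724e+01, -3.52733302e+01,  7.09013594e-02,
        2.43357383e-02, -5.32563092e-05]), 'eef_pos': array([ 197.16901462, -513.18026817,  218.872511  ]), 'eef_rot': array([-3.14044259e+00, -8.72672743e-05,  3.66793544e-01]), 'wrist_force': array([ 0.13172275, -0.20115647, -0.67374096]), 'moment': array([ 3.73111440e-02, -3.86665767e-05, -1.72687507e-02]), 'finger_force': 0.0, 'finger_gap': 94.14290701233372} 14.0
scene {'fovy': 54.68119769702997, 'cx': 282.3666729741931, 'cy': 207.11059621595243, 'origin': array([1107.54883078, -333.04997991,  943.42941307]), 'attitude': array([-2.43442129,  0.01482769,  1.00336625])}
side {'fovy': 49.4451845125412, 'cx': 279.936568149596, 'cy': 215.59729665990017, 'origin': array([-184.60964259,  690.50425485,  738.70826617]), 'attitude': array([-2.18605822, -0.01148089, -2.33189534])}
wrist {'fovy': 62.4284698666637, 'cx': 279.9852199535512, 'cy': 208.47627245122166, 'origin': array([ 273.24851972, -483.58281233,  384.83650114]), 'attitude': array([ 2.85796713e+00,  8.74101047e-04, -1.20369651e+00])}
```

View pics/scene0.png

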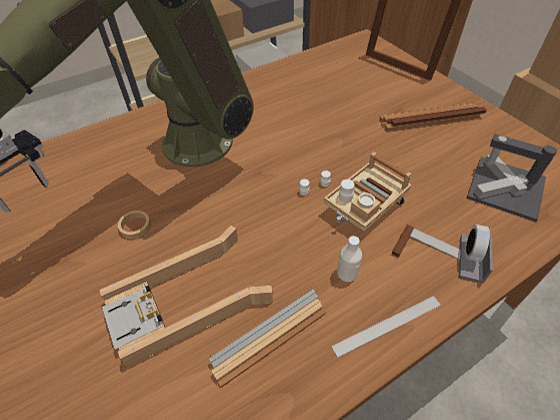

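View pics/side0.png

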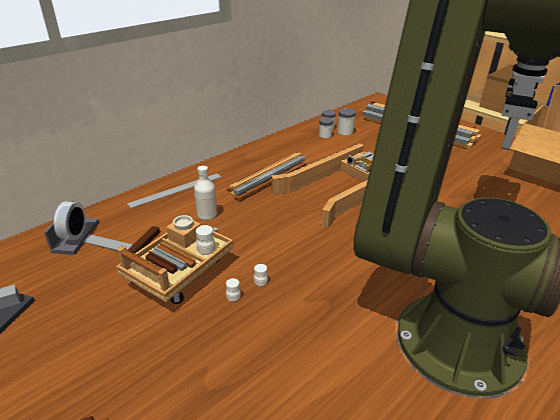

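The scene view shows the dock at the lower left, with its mouth near (250,265) and end plate at (133,315). The caddy is at (368,195), with its tongue at (340,217) and its rail at (390,165). The bottle is at (349,260). Next I cast these roughly to points.

```bash
cat > h.py <<'E'
from cell import manip
import numpy as np, cv2
from scipy.spatial.transform import Rotation as Rot
def cam(n):
    p=manip.camera_params(n); f=210/np.tan(np.radians(p["fovy"])/2)
    return f,p["cx"],p["cy"],np.array(p["origin"]),Rot.from_euler("xyz",p["attitude"]).as_matrix()
def ray(c,u,v,z):
    f,cx,cy,o,R=c; d=R@np.array([(u-cx)/f,(v-cy)/f,1]); return o+d*(z-o[2])/d[2]
def proj(c,P):
    f,cx,cy,o,R=c; q=R.T@(np.array(P,float)-o); return np.array([cx+f*q[0]/q[2],cy+f*q[1]/q[2]])
E
python3 - <<'E'
from h import *
c=cam("scene")
for n,u,v,z in [("rail",390,168,105),("tongue",339,217,49),("cup",367,200,107),("bottle base",348,276,0),("L batten end",102,292,58),("L batten bend",221,237,58),("L mouth",235,229,58),("R end",122,353,58),("R bend",248,291,58),("R mouth",271,290,58),("tape",133,222,24),("sq",402,240,16)]:
    print(n,ray(c,u,v,z).round(0))
im=cv2.imread("pics/scene0.png")
cv2.imwrite("pics/c1.png",cv2.resize(im[145:245,315:425],None,fx=6,fy=6,interpolation=cv2.INTER_CUBIC)[:600])
cv2.imwrite("pics/c2.png",cv2.resize(im[222:367,92:282],None,fx=4,fy=4,interpolation=cv2.INTER_CUBIC))
E
```

```text
rail [543. 388. 105.]
tongue [575. 181.  49.]
cup [603. 248. 107.]
bottle base [719. 105.   0.]
L batten end [ 451. -454.   58.]
L batten bend [ 461. -133.   58.]
L mouth [458. -89.  58.]
R end [ 625. -461.   58.]
R bend [ 643. -152.   58.]
R mouth [ 672. -104.   58.]
tape [ 247. -316.   24.]
sq [717. 296.  16.]
```

View pics/c1.png

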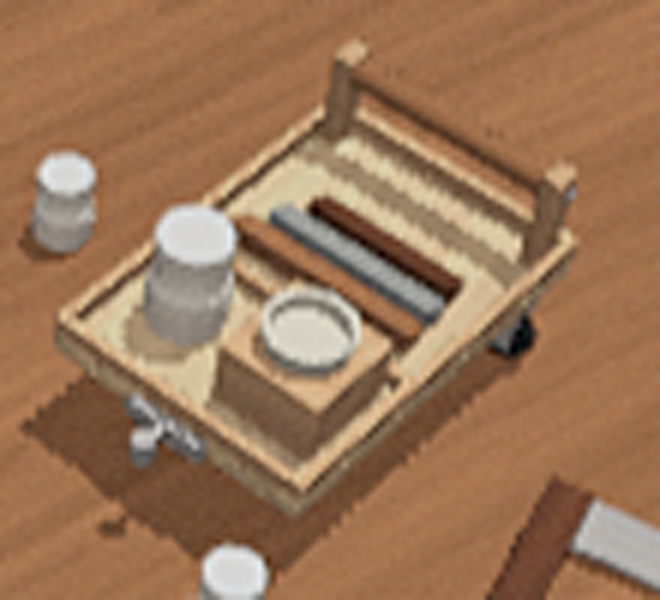

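View pics/c2.png

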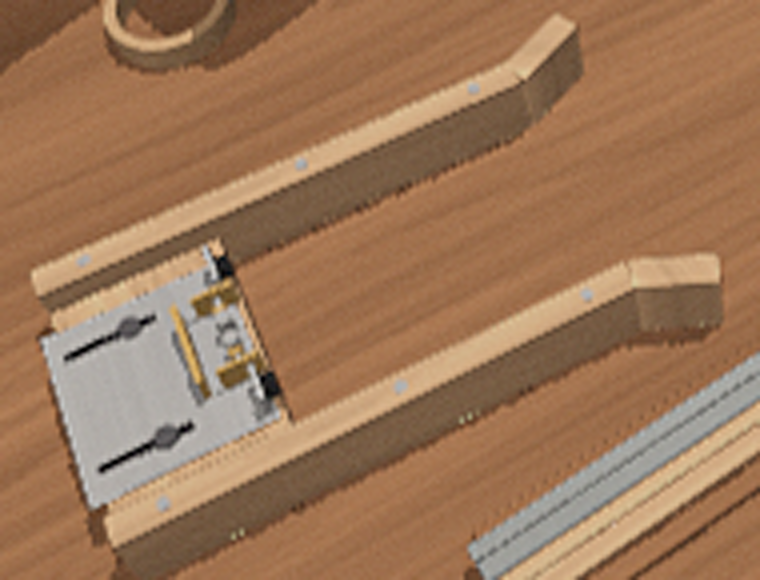

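Crop 1 (×6, offset 315,145): rim-top corners are at nose (60,318) and (298,490) and rear (572,240) and (325,112). The rail runs from (355,82) to (545,192) and the tongue head is at (144,438). Crop 2 (×4, offset 92,222): the upper batten's inner top edge runs (42,300)→(525,82) and the lower one (108,515)→(628,262). The tip of the upper splay is at (578,25). Next I compute the poses and the path.

Run:
```python
from h import *
c=cam("scene")
def q(off,s,p,z): return ray(c,off[0]+(p[0]+.5)/s-.5,off[1]+(p[1]+.5)/s-.5,z)
A=lambda p,z:q((315,145),6,p,z); B=lambda p,z:q((92,222),4,p,z)
fr,fl,rl,rr=[A(p,68) for p in[(60,318),(298,490),(572,240),(325,112)]]
print("corners",fr[:2],fl[:2],rl[:2],rr[:2])
print("sizes nose,left,rear,right",*[np.linalg.norm(a-b).round(0) for a,b in((fr,fl),(fl,rl),(rl,rr),(rr,fr))])
r1,r2=A((355,82),109),A((545,192),109); print("rail",r1[:2],r2[:2],np.linalg.norm(r1-r2),(r1+r2)[:2]/2)
ctr=(fr+fl+rl+rr)/4
d=lambda v:np.degrees(np.arctan2(v[1],v[0])).round(1)
print("ctr",ctr[:2],"heads",d(fl-rl),d(fr-rr),d(fl-fr)-90,d(rl-rr)-90,d(r2-r1)-90)
h=A((144,430),55); print("tongue",h[:2])
a0,a1,b0,b1=[B(p,58) for p in[(42,300),(525,82),(108,515),(628,262)]]
print("dock",a0[:2],a1[:2],b0[:2],b1[:2],d(a0-a1),d(b0-b1), "bend line",d(b1-a1))
print("mouth mid",(a1+b1)[:2]/2, "gap",np.linalg.norm(a1-b1),"splay",B((578,25),58)[:2],B((718,255),58)[:2])
print("buffers",B((222,262),58)[:2],B((270,380),58)[:2])
```

```text
corners [505.90131682 179.59101941] [649.14194927 207.42969258] [602.49189443 420.85841561] [465.55370691 379.30928468]
sizes nose,left,rear,right 146.0 218.0 143.0 204.0
rail [487.16710338 372.57382125] [595.88792693 397.23786495] 111.4833284667522 [541.52751516 384.9058431 ]
ctr [555.77221686 296.79710307] heads -77.7 -78.6 -79.0 -73.1 -77.2
tongue [575.44720563 178.20306913]
dock [ 463.48471804 -457.80251663] [ 478.97945753 -136.96970637] [ 615.62620068 -465.63154718] [ 635.01145379 -145.81344245] -92.8 -93.5 bend line -3.2
mouth mid [ 556.99545566 -141.39157441] gap 156.28242232232083 splay [455.9224598  -84.32638394] [661.002847   -96.85961299]
buffers [ 498.38478231 -356.28447741] [ 588.59021826 -360.18880998]
```

```bash
R='[1,[32.2,-35.7,1],1.76]'; python3 -m creep '[[1,[32.2,-35.7,1],1.76],[1,[32.2,-35.7,1],1.76],[1,[32.2,-35.7,1],1.76],[1,[32.2,-35.7,1],1.76],[1,[32.2,-35.7,1],1.76],[1,[32.2,-35.7,1],1.76],[1,[32.2,-35.7,1],1.76],[1,[32.2,-35.7,1],1.76],[1,[32.2,-35.7,1],1.76],[1,[32.2,-35.7,1],1.76],[1,[32.2,-35.7,1],1.76],[1,[32.2,-35.7,1],1.76]]' 10
cat >> h.py <<'E'
def go(x,y,z,yawdeg):
    s=manip.read_state(); p=s["eef_pos"]; Rm=Rot.from_euler("xyz",s["eef_rot"]).as_matrix()
    t=Rm.T@(np.array([x,y,z])-p)/10
    print("shift cm",t.round(2),"turn",((np.degrees(s["eef_rot"][2])-yawdeg)/5).round(2),"now",p.round(1),np.degrees(s["eef_rot"]).round(2),"t",s["clock"],"F",s["wrist_force"].round(1))
E
python3 -c "
from h import *
go(541.5,385,200,12.2)
c=cam('scene');print(ray(c,305,190,15),ray(c,326,182,15))"
```

```text
clock: 1.35
eef_pos: [369.7, -64.4, 209.3]
eef_rot: [-3.142, 0.0, 0.215]
wrist_force: [-0.2, -0.2, -0.7]
finger_gap: 94.1
finger_force: 0.0
shift cm [ 26.37 -40.24   0.92] turn 0.02 now [369.7 -64.4 209.3] [-1.800e+02  2.000e-02  1.232e+01] t 1.35 F [-0.2 -0.2 -0.7]
[410.48491888 178.53906463  15.        ] [418.50112437 253.72425462  15.        ]
```

```bash
python3 -m creep '[[1,[26.4,-40.2,0.9],0],[1,[26.4,-40.2,0.9],0],[1,[26.4,-40.2,0.9],0],[1,[26.4,-40.2,0.9],0],[1,[26.4,-40.2,0.9],0],[1,[26.4,-40.2,0.9],0],[1,[26.4,-40.2,0.9],0],[1,[26.4,-40.2,0.9],0],[1,[26.4,-40.2,0.9],0],[1,[26.4,-40.2,0.9],0],[1,[26.4,-40.2,0.9],0],[1,[26.4,-40.2,0.9],0]]'
python3 - <<'E'
from h import *
c=cam("wrist"); im=manip.camera("wrist"); cv2.imwrite("pics/w1.png",im[:,:,::-1])
np.savez("w1.npz",*c)
go(541.5,385,100,12.2)
print(proj(c,[487,372.6,105]),proj(c,[596,397,105]),c[3])
E
```

```text
clock: 2.55
eef_pos: [543.4, 382.7, 199.6]
eef_rot: [3.141, 0.001, 0.212]
wrist_force: [0.4, -0.2, 0.7]
finger_gap: 94.2
finger_force: 0.0
shift cm [-0.12 -0.3  10.01] turn -0.01 now [543.3 382.3 200.1] [1.7997e+02 4.0000e-02 1.2130e+01] t 2.6 F [-0.3 -0.1  0.6]
[278.08170304 280.78347796] [276.68852569 145.32722704] [623.20798115 400.5509011  365.29304662]
```

View pics/w1.png

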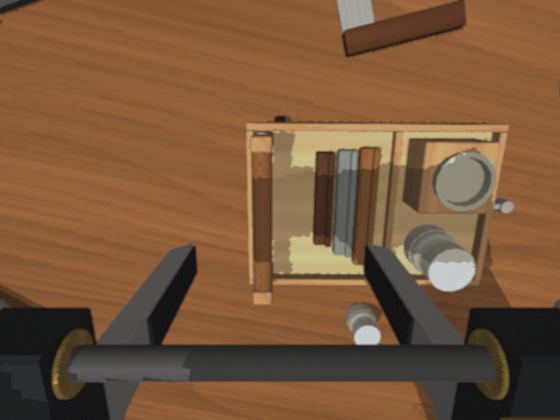

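The rail lies along column 262, rows 150 to 293, and is parallel to the tool's x axis. Its middle is about 15 px (some 12 mm) to the rear of the scene estimate. The rim corners are at (248,125), (508,127), (249,284) and (482,284). Next I cast these for a refined pose.

Run:
```python
from h import *
d=np.load("w1.npz"); c=[d[f"arr_{i}"] for i in range(5)]
im=cv2.imread("pics/w1.png"); hsv=cv2.cvtColor(im,cv2.COLOR_BGR2HSV)
for r in range(155,295,15): # dark rail columns between bright tray
    g=cv2.cvtColor(im,cv2.COLOR_BGR2GRAY)[r,240:285].astype(int); print(r,240+np.where(g<100)[0][[0,-1]] if (g<100).any() else None)
a,b=ray(c,262,152,105),ray(c,262,292,105); print(a[:2],b[:2],np.linalg.norm(a-b),(a+b)[:2]/2,np.degrees(np.arctan2(*(a-b)[1::-1])))
fl,rl,rr,fr=[ray(c,*p,68) for p in[(508,127),(248,125),(249,284),(482,284)]]
for p in(fl,rl,rr): print(p[:2])
h=lambda v:np.degrees(np.arctan2(v[1],v[0])); print("head",h(fl-rl),h(rl-rr)-90,np.linalg.norm(fl-rl),np.linalg.norm(rl-rr))
t=ray(c,508,207,55); print("tongue",t[:2])
```

```text
155 [240 271]
170 [253 271]
185 [244 272]
200 [253 271]
215 [243 271]
230 [253 271]
245 [253 271]
260 [254 271]
275 [241 284]
290 [252 273]
[588.86446083 406.69800221] [473.89935551 383.6429715 ] 117.25403993748353 [531.38190817 395.17048686] 11.339644851063044
[647.7708922  210.47367515]
[603.50298826 423.40640898]
[458.45985609 395.0567552 ]
head -78.25571780459256 -78.94058403968106 217.48562355907163 147.78772973279592
tongue [580.60993857 173.67854752]
```

```bash
python3 -c "
from h import *
go(532.5,394.5,100,11.8)"
```

```text
shift cm [-0.8  -1.42 10.01] turn 0.07 now [543.3 382.3 200.1] [1.7997e+02 4.0000e-02 1.2130e+01] t 2.6 F [-0.3 -0.1  0.6]
```

```bash
python3 -m creep '[[1,[-0.8,-1.4,3],0.07],[1,[-0.8,-1.4,6],0.07],[1,[-0.8,-1.4,8],0.07],[1,[-0.8,-1.4,10],0.07],[1,[-0.8,-1.4,10],0.07],[0,[-0.8,-1.4,10],0.07],[-0.5,[-0.8,-1.4,10],0.07],[-1,[-0.8,-1.4,10],0.07],[-1,[-0.8,-1.4,10],0.07],[-1,[-0.8,-1.4,10],0.07],[-1,[-0.8,-1.4,10],0.07],[-1,[-0.8,-1.4,10],0.07]]' 15
python3 -c "
from h import *
cv2.imwrite('pics/w2.png',manip.camera('wrist')[:,:,::-1]);go(532.5,394.5,100,11.8)"
```

```text
clock: 3.8
eef_pos: [531.9, 396.1, 100.5]
eef_rot: [-3.142, 0.0, 0.207]
wrist_force: [0.8, 0.4, 0.1]
finger_gap: 41.7
finger_force: 0.0
shift cm [0.02 0.17 0.04] turn 0.01 now [531.9 396.1 100.4] [180.     0.    11.87] t 3.85 F [-0.6 -0.1 -0.3]
```

```bash
python3 -m creep '[[-1,[0,0,0],0],[-1,[0,0,0],0],[-1,[0,0,0],0],[-1,[0,0,0],0],[-1,[0,0,0],0],[-1,[0,0,0],0],[-1,[0,0,0],0],[-1,[0,0,0],0]]' 15
```

```text
clock: 4.65
eef_pos: [531.9, 396.1, 100.4]
eef_rot: [3.142, 0.0, 0.207]
wrist_force: [-0.7, 1.0, 0.2]
finger_gap: 15.6
finger_force: 15.0
```

Gripped, with a 15.6 mm gap matching the 16 mm dowel. Now I roll straight ahead 110 mm.

```bash
python3 -m creep '[[-1,[0,0.4,0],0],[-1,[0,1.2,0],0],[-1,[0,2.2,0],0],[-1,[0,3.2,0],0],[-1,[0,4.2,0],0],[-1,[0,5.2,0],0],[-1,[0,6.2,0],0],[-1,[0,7.2,0],0],[-1,[0,8.2,0],0],[-1,[0,9.2,0],0],[-1,[0,10.2,0],0],[-1,[0,11,0],0]]'
python3 - <<'E'
from h import *
c=cam("wrist"); np.savez("w3.npz",*c)
w=manip.camera("wrist"); s=manip.camera("scene")
cv2.imwrite("pics/w3.png",w[:,:,::-1]); cv2.imwrite("pics/s3.png",s[:,:,::-1])
m=np.vstack([cv2.resize(s[100:310,200:480],(560,420))[:,:,::-1][:300],w[:300,:,::-1]]); cv2.imwrite("pics/m3.png",m)
go(0,0,100,0)
E
```

```text
clock: 5.85
eef_pos: [554.8, 287.5, 100.5]
eef_rot: [3.142, 0.0, 0.207]
wrist_force: [0.0, 0.8, 0.2]
finger_gap: 15.5
finger_force: 15.0
shift cm [-6.020e+01  1.677e+01  6.000e-02] turn 2.36 now [554.9 287.3 100.5] [179.98   0.    11.81] t 5.95 F [-0.3 -0.2 -0.9]
```

View pics/m3.png

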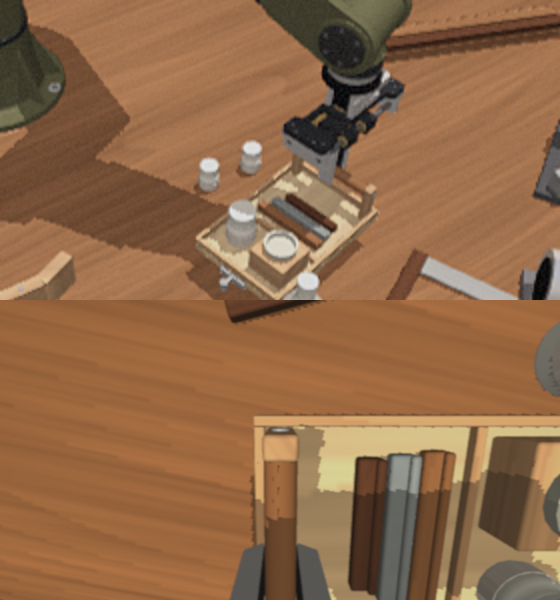

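The caddy rolled straight, the jar is standing, and the bottle is ahead of the nose on the left. In the wrist view the left rim's outer edge is at row ~116 and the rear rim edge at column ~255. From this I compute the caddy's offset in the tool and plan the arc.

```bash
cat >> h.py <<'E'
D=np.radians(-93.2); M=np.array([557.0,-141.4])   # bay heading, mouth point (dock x=-90)
def tool(c,u,v,z):   # image point in tool axes x,y relative to TCP
    s=manip.read_state(); Rm=Rot.from_euler("xyz",s["eef_rot"]).as_matrix(); return (Rm.T@(ray(c,u,v,z)-s["eef_pos"])).round(1)
def rail_for(X,off=0): # rail-grip point (tcp) with caddy origin at dock x=X, grip offset off along caddy y
    u=np.array([np.cos(D),np.sin(D)]); n=np.array([-u[1],u[0]]); return M+u*(X+90-95)+n*off
E
python3 - <<'E'
from h import *
d=np.load("w3.npz"); c=[d[f"arr_{i}"] for i in range(5)]
g=cv2.cvtColor(cv2.imread("pics/w3.png"),cv2.COLOR_BGR2HSV)[:,:,2].astype(int)
for u in(270,350,450,550): col=g[90:140,u]; r=90+np.argmax(np.diff(col)); print(u,r+1,tool(c,u,r+.5,68))
print("rear",tool(c,255,150,68))
for X in(-330,-290,-250,-120,-20): p=rail_for(X); print(X,p.round(1)); go(p[0],p[1],100.5,-3.2)
E
```

```text
270 116 [77.2 -6.3 32.5]
350 116 [77.2 37.9 32.5]
450 116 [77.3 93.1 32.5]
550 116 [ 77.4 148.4  32.5]
rear [ 58.3 -15.   32.5]
-330 [575.7 193.1]
shift cm [0.11 9.65 0.  ] turn 3.0 now [554.9 287.3 100.5] [179.98   0.    11.81] t 5.95 F [-0.3 -0.2 -0.9]
-290 [573.5 153.1]
shift cm [-0.93 13.51  0.  ] turn 3.0 now [554.9 287.3 100.5] [179.98   0.    11.81] t 5.95 F [-0.3 -0.2 -0.9]
-250 [571.2 113.2]
shift cm [-1.96 17.38  0.  ] turn 3.0 now [554.9 287.3 100.5] [179.98   0.    11.81] t 5.95 F [-0.3 -0.2 -0.9]
-120 [564.  -16.6]
shift cm [-5.330e+00  2.993e+01  1.000e-02] turn 3.0 now [554.9 287.3 100.5] [179.98   0.    11.81] t 5.95 F [-0.3 -0.2 -0.9]
-20 [ 558.4 -116.4]
shift cm [-7.920e+00  3.959e+01  1.000e-02] turn 3.0 now [554.9 287.3 100.5] [179.98   0.    11.81] t 5.95 F [-0.3 -0.2 -0.9]
```

```bash
python3 -m creep '[[-1,[-0.05,0.6,0],0.13],[-1,[-0.15,1.7,0],0.38],[-1,[-0.25,2.9,0],0.65],[-1,[-0.35,4.1,0],0.92],[-1,[-0.46,5.3,0],1.2],[-1,[-0.56,6.5,0],1.45],[-1,[-0.67,7.8,0],1.73],[-1,[-0.78,9.1,0],2.02],[-1,[-0.89,10.4,0],2.3],[-1,[-1.0,11.6,0],2.58],[-1,[-1.1,12.8,0],2.85],[-1,[-1.16,13.5,0],3.0]]'
python3 - <<'E'
from h import *
go(*rail_for(-290,-2.3),100.5,-3.2)
c=cam("wrist"); np.savez("w4.npz",*c)
w=manip.camera("wrist"); s=manip.camera("scene")
cv2.imwrite("pics/w4.png",w[:,:,::-1]); cv2.imwrite("pics/s4.png",s[:,:,::-1])
g=cv2.cvtColor(w,cv2.COLOR_RGB2HSV)[:,:,2].astype(int)
for u in(270,350,450,550): col=g[90:140,u]; r=90+np.argmax(np.diff(col)); print(u,r+1,tool(c,u,r+.5,68))
cv2.imwrite("pics/m4.png",cv2.resize(s[130:350,90:380,::-1],None,fx=2.7,fy=2.7,interpolation=cv2.INTER_CUBIC))
E
```

```text
clock: 7.15
eef_pos: [571.2, 152.7, 100.5]
eef_rot: [3.142, 0.0, -0.057]
wrist_force: [0.8, 0.4, -0.5]
finger_gap: 15.8
finger_force: 15.0
shift cm [-0.   -0.05 -0.  ] turn -0.01 now [571.2 152.7 100.5] [180.     0.    -3.26] t 7.15 F [ 0.8  0.4 -0.5]
270 116 [77.2 -5.7 32.4]
350 116 [77.1 38.5 32.5]
450 115 [77.7 93.7 32.5]
550 115 [ 77.6 148.9  32.5]
```

View pics/m4.png

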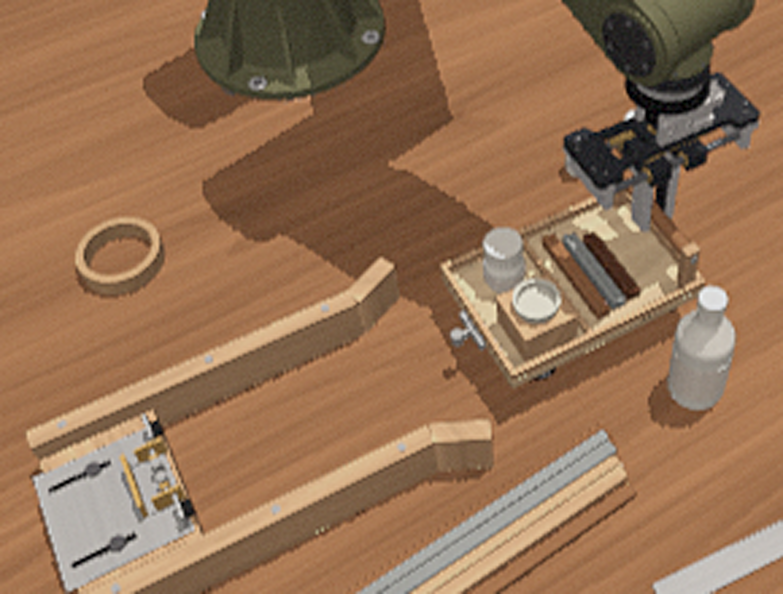

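The caddy is lined up with the bay. In this 2.7× crop the nose rim corners are at (445,267) and (513,380). The bends are at (358,303) for the upper batten's inner edge and (433,428) for the lower's. I check the lateral offset of the nose corners in the dock frame from the scene view.

Run:
```python
from h import *
c=cam("scene"); u=np.array([np.cos(D),np.sin(D)]); n=np.array([-u[1],u[0]])
def k(p,z):
    q=ray(c,90+(p[0]+.5)/2.7-.5,130+(p[1]+.5)/2.7-.5,z)[:2]-M; return np.array([q@u-90,q@n]).round(1)
print("nose corners",k((444,267),68),k((513,382),68))
print("rear left",k((705,281),68), "tongue",k((460,331),55))
print("battens U",k((28,452),58),k((358,303),58),"L",k((82,590),58),k((433,428),58))
# straight-edge fit: batten inner edges by max gradient along columns in full scene picture
im=cv2.imread("pics/s4.png"); L=cv2.cvtColor(im,cv2.COLOR_BGR2LAB)[:,:,0].astype(float)
for nm,(x0,y0),(x1,y1),sg in(("U",(102.5,297),(222.5,242),-1),("L",(119.5,350),(248.5,287.5),1)):
    P=[]
    for x in np.arange(int(x0)+ (30 if nm=="L" else 12),int(x1)-8,3):
        yc=y0+(y1-y0)*(x-x0)/(x1-x0); r=np.arange(int(yc)-5,int(yc)+6); d=sg*(L[r+1,x]-L[r,x]); 
        y=r[np.argmax(d)]+.5; P.append((x,y))
    W=np.array([ray(c,*p,58)[:2]-M for p in P]); Q=np.c_[W@u-90,W@n]; f=np.polyfit(Q[:,0],Q[:,1],1); res=Q[:,1]-np.polyval(f,Q[:,0])
    ok=abs(res)<2*np.median(abs(res))+.5; f=np.polyfit(Q[ok,0],Q[ok,1],1); print(nm,"y at mouth",np.polyval(f,-90).round(2),"y at 80",np.polyval(f,80).round(2),"deg",np.degrees(f[0]).round(2),ok.sum(),len(ok))
```

```text
nose corners [-180.4  -69.9] [-175.5   81.8]
rear left [-397.    75.1] tongue [-162.3   -1.3]
battens U [235.8 -76.9] [-89.  -79.6] L [226.4  73.3] [-91.7  82.6]
U y at mouth -79.98 y at 80 -79.27 deg 0.24 34 34
L y at mouth 77.51 y at 80 74.71 deg -0.94 29 31
```

```bash
cat >> h.py <<'E'
D=np.radians(-93.4); M=np.array([557.0-1,-141.4])
E
python3 -c "
from h import *
for X in(-215,-160,-110):go(*rail_for(X,-2.3),100.5,-3.4)"
```

```text
shift cm [-0.02  7.47 -0.  ] turn 0.03 now [571.2 152.9 100.5] [179.99   0.    -3.23] t 7.25 F [-0.1  0.1 -1.3]
shift cm [-0.04 12.97 -0.  ] turn 0.03 now [571.2 152.9 100.5] [179.99   0.    -3.23] t 7.25 F [-0.1  0.1 -1.3]
shift cm [-0.05 17.97 -0.  ] turn 0.03 now [571.2 152.9 100.5] [179.99   0.    -3.23] t 7.25 F [-0.1  0.1 -1.3]
```

```bash
python3 -m creep '[[-1,[0,0.5,0],0.03],[-1,[0,1.3,0],0.03],[-1,[0,2.1,0],0.03],[-1,[-0.01,2.9,0],0.03],[-1,[-0.01,3.7,0],0.03],[-1,[-0.02,4.5,0],0.03],[-1,[-0.02,5.2,0],0.03],[-1,[-0.02,5.8,0],0.03],[-1,[-0.02,6.4,0],0.03],[-1,[-0.02,6.9,0],0.03],[-1,[-0.02,7.3,0],0.03],[-1,[-0.02,7.5,0],0.03]]' 10
python3 - <<'E'
from h import *
go(*rail_for(-215,-2.3),100.5,-3.4)
s=manip.camera("scene"); w=manip.camera("wrist"); cv2.imwrite("pics/s5.png",s[:,:,::-1]); cv2.imwrite("pics/w5.png",w[:,:,::-1])
np.savez("w5.npz",*cam("wrist"))
cv2.imwrite("pics/m5.png",cv2.resize(s[195:320,190:330,::-1],None,fx=4.7,fy=4.7,interpolation=cv2.INTER_CUBIC))
E
```

```text
clock: 8.45
eef_pos: [566.7, 78.7, 100.5]
eef_rot: [3.142, 0.0, -0.058]
wrist_force: [-0.2, 0.7, -0.8]
finger_gap: 16.0
finger_force: 10.0
shift cm [ 0.01  0.03 -0.  ] turn 0.02 now [566.7  78.7 100.5] [180.     0.    -3.29] t 8.45 F [-0.2  0.7 -0.8]
```

View pics/m5.png

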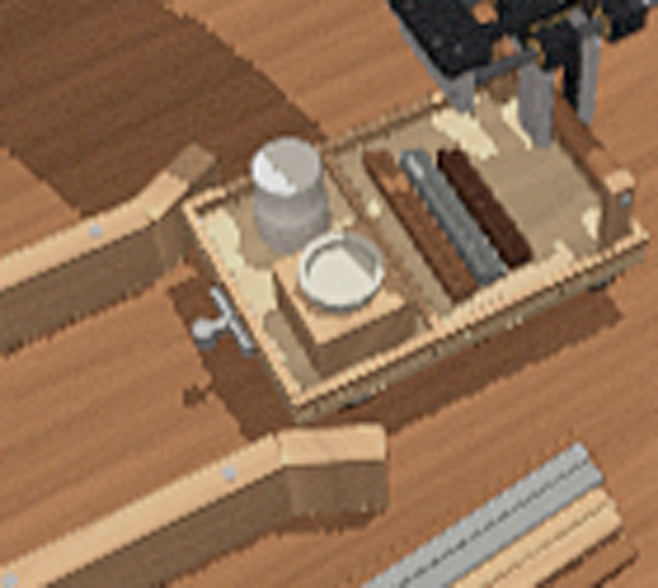

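In this 4.7× crop the nose corners are at (184,203) and (295,403), the rear left corner at (645,236), and the inner batten bends at (155,223) and (279,436). I compute their lateral positions.

Run:
```python
from h import *
c=cam("scene"); u=np.array([np.cos(D),np.sin(D)]); n=np.array([-u[1],u[0]])
def k(p,z):
    q=ray(c,190+(p[0]+.5)/4.7-.5,195+(p[1]+.5)/4.7-.5,z)[:2]-M; return np.array([q@u-90,q@n]).round(1)
print("nose",k((184,203),68),k((295,403),68),"RL",k((645,236),68),"head",k((207,328),55))
print("bends",k((155,223),58),k((279,436),58))
def edge(nm,a,b,sg,z,w=4):
    im=cv2.imread("pics/s5.png"); L=cv2.cvtColor(im,cv2.COLOR_BGR2GRAY).astype(float)
    a=np.array(a)/4.7+[190,195];b=np.array(b)/4.7+[190,195];P=[]
    for x in range(int(min(a[0],b[0]))+2,int(max(a[0],b[0]))-1):
        yc=a[1]+(b[1]-a[1])*(x-a[0])/(b[0]-a[0]); r=np.arange(int(round(yc))-w,int(round(yc))+w); d=sg*(L[r+1,x]-L[r,x]); i=np.argmax(d)
        P.append((x,r[i]+.5))
    Q=np.array([[ (ray(c,*p,z)[:2]-M)@u-90,(ray(c,*p,z)[:2]-M)@n] for p in P])
    ok=np.ones(len(Q),bool)
    for _ in range(4): f=np.polyfit(Q[ok,0],Q[ok,1],1); e=abs(Q[:,1]-np.polyval(f,Q[:,0])); ok=e<1.5+0*e
    print(nm,"deg",np.degrees(f[0]).round(2),"y@-90",np.polyval(f,-90).round(1),"y@-200",np.polyval(f,-200).round(1),ok.sum(),len(ok),"std",e[ok].std().round(2))
edge("left rim outer",(298,405),(645,238),-1,68)
edge("U inner",(0,290),(150,226),-1,58)
edge("L inner",(10,570),(275,436),1,58)
```

```text
nose [-107.5  -75.2] [-104.8   72.3] RL [-322.    73.6] head [-86.2  -0.9]
bends [-89.3 -77.8] [-90.7  80.2]
left rim outer deg -0.29 y@-90 74.3 y@-200 74.8 70 71 std 0.38
U inner deg 0.12 y@-90 -78.7 y@-200 -79.0 28 28 std 0.42
L inner deg 0.67 y@-90 76.3 y@-200 75.0 46 53 std 0.08
```

```bash
python3 -m creep '[[-1,[0,0.2,0],0.02],[-1,[0,0.5,0],0.02],[-1,[0,0.8,0],0.02],[-1,[0,1.1,0],0.02],[-1,[0,1.4,0],0.02],[-1,[0,1.7,0],0.02],[-1,[0,2.0,0],0.02],[-1,[0,2.3,0],0.02],[-1,[0,2.6,0],0.02],[-1,[0,2.9,0],0.02],[-1,[0,3.2,0],0.02],[-1,[0,3.4,0],0.02]]' 6
python3 -m creep '[[-1,[0,0.2,0],0],[-1,[0,0.5,0],0],[-1,[0,0.8,0],0],[-1,[0,1.1,0],0],[-1,[0,1.4,0],0],[-1,[0,1.7,0],0],[-1,[0,2.0,0],0],[-1,[0,2.3,0],0],[-1,[0,2.6,0],0],[-1,[0,2.9,0],0],[-1,[0,3.2,0],0],[-1,[0,3.4,0],0]]' 6
python3 - <<'E'
from h import *
go(*rail_for(-147,-2.3),100.5,-3.4)
c=cam("wrist"); w=manip.camera("wrist"); cv2.imwrite("pics/w6.png",w[:,:,::-1])
np.savez("w6.npz",*c); print(proj(c,[*(rail_for(5)+np.array([78,-0])),58]))
E
```

```text
clock: 9.75
eef_pos: [564.7, 44.8, 100.5]
eef_rot: [-3.142, -0.0, -0.059]
wrist_force: [-0.7, 0.2, -0.6]
finger_gap: 15.6
finger_force: 6.0
clock: 10.95
eef_pos: [562.7, 10.9, 100.4]
eef_rot: [-3.142, 0.0, -0.059]
wrist_force: [0.7, 0.2, -1.0]
finger_gap: 15.9
finger_force: 6.0
shift cm [ 0.    0.04 -0.01] turn 0.0 now [562.7  10.9 100.4] [-180.      0.     -3.39] t 10.95 F [ 0.7  0.2 -1. ]
[536.48476924 109.8044384 ]
```

View pics/w6.png

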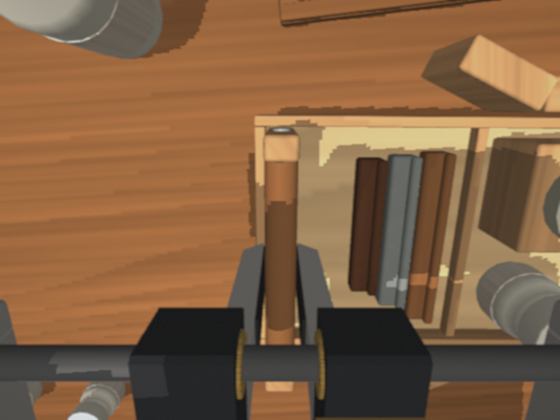

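No contact so far. In the wrist view the left splay's inner tip is at (480,37)–(425,72) and its inner edge reaches the batten bend near (550,108). The rim's outer edge is at row 116.

Run:
```python
from h import *
d=np.load("w6.npz"); c=[d[f"arr_{i}"] for i in range(5)]
im=cv2.imread("pics/w6.png")
g=cv2.cvtColor(im,cv2.COLOR_BGR2GRAY).astype(int)
for u in(490,510,530,540,545,550,555,558): print(u,g[92:122,u].tolist())
for p,z in(((480,37),58),((425,72),0),((548,109),58),((500,116.5),68)): print(p,tool(c,*p,z))
```

```text
490 [74, 73, 73, 74, 75, 74, 73, 71, 70, 69, 71, 72, 75, 74, 76, 75, 74, 74, 73, 75, 78, 79, 80, 81, 107, 149, 174, 180, 181, 180]
510 [164, 155, 142, 124, 99, 78, 70, 69, 70, 71, 72, 73, 75, 76, 74, 75, 75, 73, 69, 68, 74, 79, 80, 82, 102, 139, 167, 178, 180, 178]
530 [173, 173, 173, 173, 173, 173, 173, 173, 173, 173, 170, 162, 153, 138, 116, 88, 74, 77, 77, 76, 77, 79, 80, 80, 91, 126, 161, 177, 178, 177]
540 [176, 176, 177, 177, 177, 176, 177, 176, 177, 177, 177, 178, 177, 177, 175, 164, 144, 116, 91, 79, 77, 79, 81, 80, 89, 123, 159, 178, 179, 178]
545 [179, 179, 180, 179, 179, 180, 178, 173, 164, 152, 139, 128, 123, 122, 127, 132, 136, 134, 127, 110, 87, 79, 80, 80, 86, 117, 158, 177, 179, 177]
550 [180, 175, 171, 170, 170, 172, 174, 176, 177, 179, 179, 180, 179, 178, 177, 176, 175, 168, 156, 133, 98, 79, 80, 79, 84, 116, 157, 177, 178, 177]
555 [178, 178, 177, 176, 177, 178, 178, 179, 180, 181, 180, 182, 180, 180, 177, 177, 175, 169, 155, 133, 98, 78, 80, 80, 84, 113, 156, 176, 179, 177]
558 [178, 178, 177, 176, 177, 178, 179, 180, 181, 180, 181, 180, 180, 179, 177, 177, 175, 169, 155, 133, 97, 80, 80, 79, 81, 111, 155, 176, 178, 177]
(480, 37) [118.5 108.7  42.5]
(425, 72) [105.9 103.4 100.5]
(548, 109) [ 80.6 154.1  42.5]
(500, 116.5) [ 76.7 121.   32.5]
```

The gap to the left batten is 2.9 mm, so the caddy is centred (nominal 3), and the bend is where predicted. I go on in.

```bash
python3 -m creep '[[-1,[0,0.2,0],0],[-1,[0,0.5,0],0],[-1,[0,0.8,0],0],[-1,[0,1.1,0],0],[-1,[0,1.4,0],0],[-1,[0,1.7,0],0],[-1,[0,2.0,0],0],[-1,[0,2.3,0],0],[-1,[0,2.6,0],0],[-1,[0,2.9,0],0],[-1,[0,3.2,0],0],[-1,[0,3.5,0],0]]'
python3 - <<'E'
from h import *
go(*rail_for(-112,-2.3),100.5,-3.4)
c=cam("wrist"); im=manip.camera("wrist"); g=cv2.cvtColor(im,cv2.COLOR_RGB2GRAY).astype(float); cv2.imwrite("pics/w7.png",im[:,:,::-1])
def sub(col,lo,hi,sg):
    x=np.arange(lo,hi); d=np.clip(sg*(g[lo+1:hi+1,col]-g[lo:hi,col]),0,None); return ((x+.5)*d).sum()/max(d.sum(),1)
for u in range(280,560,30):
    r=sub(u,112,121,1); b=sub(u,103,113,-1) if u>480 else np.nan
    print(u,round(r,2),tool(c,u,r,68)[:2],round(b,2),tool(c,u,b,58)[:2])
E
```

```text
clock: 12.2
eef_pos: [560.7, -24.0, 100.5]
eef_rot: [-3.142, 0.0, -0.059]
wrist_force: [0.0, -0.4, -0.8]
finger_gap: 15.8
finger_force: 6.0
shift cm [ 0.    0.05 -0.  ] turn 0.0 now [560.7 -24.  100.5] [-180.      0.     -3.38] t 12.2 F [ 0.  -0.4 -0.8]
280 115.45 [77.2 -0.9] nan [nan nan]
310 115.4 [77.2 15.7] nan [nan nan]
340 115.54 [77.1 32.3] nan [nan nan]
370 115.74 [77.  48.9] nan [nan nan]
400 116.13 [76.8 65.5] nan [nan nan]
430 116.45 [76.7 82.1] nan [nan nan]
460 116.34 [76.8 98.7] nan [nan nan]
490 116.63 [ 76.6 115.3] 110.75 [ 79.7 120.6]
520 117.06 [ 76.4 131.9] 110.65 [ 79.7 137.9]
550 117.32 [ 76.3 148.6] 110.59 [ 79.8 155.3]
```

```bash
python3 -m creep '[[-1,[0,0.2,0],0],[-1,[0,0.5,0],0],[-1,[0,0.8,0],0],[-1,[0,1.1,0],0],[-1,[0,1.4,0],0],[-1,[0,1.7,0],0],[-1,[0,2.0,0],0],[-1,[0,2.3,0],0],[-1,[0,2.6,0],0],[-1,[0,2.9,0],0],[-1,[0,3.2,0],0],[-1,[0,3.5,0],0]]'
python3 -m creep '[[-1,[0,0.3,0],0],[-1,[0,0.6,0],0],[-1,[0,0.9,0],0],[-1,[0,1.2,0],0],[-1,[0,1.5,0],0],[-1,[0,1.8,0],0],[-1,[0,2.1,0],0],[-1,[0,2.4,0],0],[-1,[0,2.6,0],0],[-1,[0,2.8,0],0],[-1,[0,3.0,0],0],[-1,[0,3.0,0],0]]'
python3 - <<'E'
from h import *
go(*rail_for(-47,-2.3),100.5,-3.4)
c=cam("wrist"); im=manip.camera("wrist"); g=cv2.cvtColor(im,cv2.COLOR_RGB2GRAY).astype(float)
s=manip.camera("scene"); cv2.imwrite("pics/s8.png",s[:,:,::-1])
def sub(col,lo,hi,sg):
    x=np.arange(lo,hi); d=np.clip(sg*(g[lo+1:hi+1,col]-g[lo:hi,col]),0,None); return ((x+.5)*d).sum()/max(d.sum(),1)
for u in range(280,560,45):
    r=sub(u,112,121,1); b=sub(u,103,113,-1)
    print(u,round(r,2),tool(c,u,r,68)[:2],round(b,2),tool(c,u,b,58)[:2])
cv2.imwrite("pics/m8.png",cv2.resize(s[240:360,95:255,::-1],None,fx=4.8,fy=4.8,interpolation=cv2.INTER_CUBIC))
E
```

```text
clock: 13.45
eef_pos: [558.6, -59.0, 100.4]
eef_rot: [-3.142, 0.0, -0.059]
wrist_force: [-0.3, 0.7, -0.0]
finger_gap: 15.5
finger_force: 6.0
clock: 14.65
eef_pos: [556.8, -88.9, 100.5]
eef_rot: [3.141, -0.0, -0.059]
wrist_force: [-0.9, -0.4, -1.2]
finger_gap: 16.1
finger_force: 6.0
shift cm [-0.    0.04 -0.  ] turn 0.0 now [556.8 -88.9 100.5] [179.99  -0.    -3.39] t 14.65 F [-0.9 -0.4 -1.2]
280 115.45 [77.2 -0.2] 108.73 [80.7 -0.2]
325 115.51 [77.1 24.6] 107.48 [81.4 25.7]
370 115.73 [77.  49.5] 105.57 [82.5 51.6]
415 116.34 [76.7 74.4] 110.55 [79.7 77.8]
460 116.5 [76.6 99.3] 110.37 [ 79.8 103.9]
505 116.8 [ 76.5 124.3] 109.95 [ 80.  129.8]
550 117.29 [ 76.2 149.2] 109.84 [ 80.1 155.8]
```

View pics/m8.png

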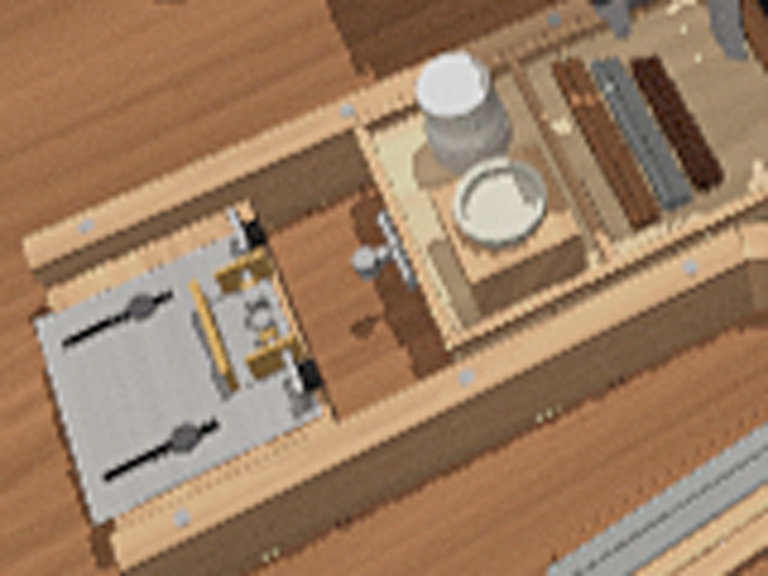

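The caddy is inside the battens. The tongue head is at crop (370,263) and the black buffers at (262,234) and (318,374), well ahead of the nose. I estimate the remaining travel.

Run:
```python
from h import *
c=cam("scene"); u=np.array([np.cos(D),np.sin(D)]); n=np.array([-u[1],u[0]])
def k(p,z):
    q=ray(c,95+(p[0]+.5)/4.8-.5,240+(p[1]+.5)/4.8-.5,z)[:2]-M; return np.array([q@u-90,q@n]).round(1)
print("buffers",k((262,234),52),k((318,374),52)); print("head",k((368,252),57)); print("nose",k((356,130),68),k((452,350),68))
print("rollers",k((258,310),57))
```

```text
buffers [124.9 -43. ] [124.   46.2]
head [80.4 -2.7]
nose [ 62.  -67.9] [62.2 75.6]
rollers [139.1   1.2]
```

About 62 mm to go. I advance 38 mm, straightening by 0.6°, and then feel my way.

```bash
python3 -m creep '[[-1,[0,0.2,0],-0.03],[-1,[0,0.4,0],-0.06],[-1,[0,0.7,0],-0.1],[-1,[0.01,1.0,0],-0.12],[-1,[0.01,1.3,0],-0.12],[-1,[0.01,1.6,0],-0.12],[-1,[0.01,1.9,0],-0.12],[-1,[0.02,2.2,0],-0.12],[-1,[0.02,2.5,0],-0.12],[-1,[0.02,2.8,0],-0.12],[-1,[0.02,3.0,0],-0.12],[-1,[0.02,3.2,0],-0.12]]'
python3 -m creep '[[-1,[0,0.1,0],0],[-1,[0,0.2,0],0],[-1,[0,0.3,0],0],[-1,[0,0.4,0],0],[-1,[0,0.5,0],0],[-1,[0,0.6,0],0]]'
python3 - <<'E'
from h import *
go(*rail_for(-9,-2.3),100.5,-2.8)
c=cam("wrist"); im=manip.camera("wrist"); g=cv2.cvtColor(im,cv2.COLOR_RGB2GRAY).astype(float)
def sub(col,lo,hi,sg):
    x=np.arange(lo,hi); d=np.clip(sg*(g[lo+1:hi+1,col]-g[lo:hi,col]),0,None); return ((x+.5)*d).sum()/max(d.sum(),1)
for u in range(280,560,45):
    r=sub(u,112,121,1); b=sub(u,103,113,-1)
    print(u,tool(c,u,r,68)[:2],tool(c,u,b,58)[:2])
E
```

```text
clock: 15.95
eef_pos: [555.1, -120.8, 100.5]
eef_rot: [-3.142, -0.0, -0.049]
wrist_force: [-1.0, 0.9, -0.6]
finger_gap: 15.8
finger_force: 6.0
clock: 16.55
eef_pos: [554.9, -126.7, 100.4]
eef_rot: [-3.142, -0.0, -0.049]
wrist_force: [-0.2, 0.8, -1.2]
finger_gap: 15.9
finger_force: 6.0
shift cm [-0.03  0.06 -0.01] turn 0.0 now [ 554.9 -126.7  100.4] [-180.     -0.     -2.78] t 16.55 F [-0.2  0.8 -1.2]
280 [77.2 -0.6] [80.3 -0.6]
325 [77.1 24.3] [79.3 25.4]
370 [77.2 49.1] [79.3 51.5]
415 [77.1 74. ] [79.3 77.5]
460 [77.  98.9] [ 79.7 103.5]
505 [ 77.  123.8] [ 79.8 129.5]
550 [ 76.9 148.7] [ 79.3 155.7]
```

Parallel, with a left gap of about 2.4 mm. Now I feel forward slowly.

```bash
python3 -m creep '[[-1,[0,0.1,0],0],[-1,[0,0.2,0],0],[-1,[0,0.3,0],0],[-1,[0,0.4,0],0],[-1,[0,0.5,0],0],[-1,[0,0.6,0],0],[-1,[0,0.7,0],0]]' 
python3 -m creep '[[-1,[0,0.1,0],0],[-1,[0,0.2,0],0],[-1,[0,0.3,0],0],[-1,[0,0.4,0],0]]' 
python3 -m creep '[[-1,[0,0.08,0],0],[-1,[0,0.16,0],0],[-1,[0,0.24,0],0]]'
```

```text
clock: 17.3
eef_pos: [554.5, -133.7, 100.5]
eef_rot: [-3.142, 0.0, -0.049]
wrist_force: [0.6, 0.3, -0.7]
finger_gap: 16.0
finger_force: 6.0
clock: 17.7
eef_pos: [554.3, -137.3, 100.4]
eef_rot: [-3.141, 0.0, -0.048]
wrist_force: [-0.5, 4.7, 0.3]
finger_gap: 15.5
finger_force: 6.0
clock: 18.0
eef_pos: [554.2, -140.0, 100.4]
eef_rot: [-3.142, 0.0, -0.048]
wrist_force: [0.8, 3.8, 0.4]
finger_gap: 15.9
finger_force: 6.0
```

The rollers are felt at y ≈ -137 (4–5 N). I keep going gently.

```bash
python3 -m creep '[[-1,[0,0.08,0],0],[-1,[0,0.16,0],0],[-1,[0,0.24,0],0]]' 
python3 -m creep '[[-1,[0,0.08,0],0],[-1,[0,0.16,0],0],[-1,[0,0.2,0],0]]'
```

```text
clock: 18.3
eef_pos: [554.0, -142.6, 100.4]
eef_rot: [3.141, 0.0, -0.049]
wrist_force: [-1.9, 2.2, 0.4]
finger_gap: 16.0
finger_force: 6.0
clock: 18.6
eef_pos: [553.9, -144.7, 100.4]
eef_rot: [3.141, 0.0, -0.049]
wrist_force: [-0.6, 0.7, -0.8]
finger_gap: 15.8
finger_force: 6.0
```

```bash
python3 -m creep '[[-1,[0,0.08,0],0],[-1,[0,0.16,0],0],[-1,[0,0.16,0],0]]' 
python3 -m creep '[[-1,[0,0.08,0],0],[-1,[0,0.16,0],0],[-1,[0,0.16,0],0]]'
```

```text
clock: 18.9
eef_pos: [553.9, -146.3, 100.5]
eef_rot: [3.141, -0.0, -0.049]
wrist_force: [-0.6, -1.7, -0.0]
finger_gap: 15.7
finger_force: 6.0
clock: 19.2
eef_pos: [553.8, -147.8, 100.4]
eef_rot: [3.141, -0.0, -0.049]
wrist_force: [-1.5, -2.7, -0.8]
finger_gap: 15.6
finger_force: 6.0
```

The force has reversed, so the catch is drawing it in. I ease on to the buffers.

```bash
python3 -m creep '[[-1,[0,0.06,0],0],[-1,[0,0.12,0],0],[-1,[0,0.12,0],0]]' 
python3 -m creep '[[-1,[0,0.06,0],0],[-1,[0,0.12,0],0],[-1,[0,0.12,0],0]]'
```

```text
clock: 19.5
eef_pos: [553.7, -148.7, 100.4]
eef_rot: [-3.141, 0.0, -0.049]
wrist_force: [-1.0, -0.6, -1.2]
finger_gap: 15.6
finger_force: 6.0
clock: 19.8
eef_pos: [553.6, -148.9, 100.4]
eef_rot: [-3.14, 0.001, -0.048]
wrist_force: [-2.2, 7.6, 1.7]
finger_gap: 15.9
finger_force: 6.0
```

The nose is on the buffers at 7.6 N. I relax 1 mm, open and lift away.

```bash
python3 -m creep '[[-1,[0,-0.06,0],0],[-1,[0,-0.12,0],0],[-1,[0,-0.12,0],0]]'
python3 -m creep '[[-0.8,[0,0,0],0],[-0.6,[0,0,0],0],[-0.3,[0,0,0],0],[0,[0,0,0],0],[0,[0,0,0],0],[0,[0,0,0],0],[0,[0,0,0],0],[0,[0,0,0],0]]'
```

```text
clock: 20.1
eef_pos: [553.8, -148.7, 100.4]
eef_rot: [-3.142, 0.0, -0.048]
wrist_force: [-1.3, 1.0, 0.0]
finger_gap: 15.7
finger_force: 6.0
clock: 20.9
eef_pos: [553.8, -148.8, 100.5]
eef_rot: [3.142, -0.0, -0.049]
wrist_force: [-0.9, -0.1, -0.4]
finger_gap: 47.2
finger_force: 0.0
```

```bash
python3 -m creep '[[0,[0,0,-0.5],0],[0,[0,0,-1.5],0],[0,[0,0,-3],0],[0,[0,0,-5],0],[0,[0,0,-8],0],[0,[0,0,-11],0],[0,[0,0,-14],0],[0,[0,0,-14],0],[0,[0,0,-14],0]]'
python3 - <<'E'
from h import *
s=manip.camera("scene"); w=manip.camera("wrist")
cv2.imwrite("pics/m9.png",np.vstack([cv2.resize(s[200:370,70:350,::-1],(560,340),interpolation=cv2.INTER_CUBIC),cv2.resize(w[:,:,::-1],(347,260)).copy() if 0 else cv2.copyMakeBorder(cv2.resize(w[:,:,::-1],(347,260)),0,0,0,213,cv2.BORDER_CONSTANT)]))
E
```

```text
clock: 21.8
eef_pos: [553.8, -148.8, 241.2]
eef_rot: [3.141, -0.001, -0.049]
wrist_force: [-0.1, 0.5, -0.1]
finger_gap: 46.8
finger_force: 0.0
```

View pics/m9.png

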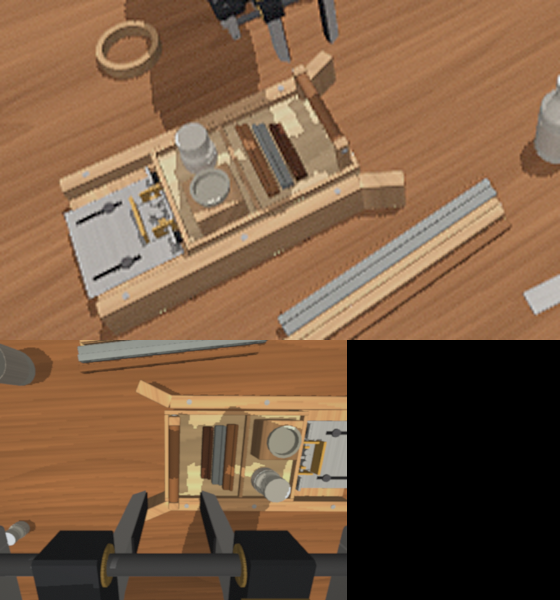

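The caddy is in the bay with its nose on the buffers (around (170,210) in the scene crop). The jar is upright at (193,145), the gripper is clear, and the bystanders have not moved.

```bash
python3 -c "
from cell import manip
print(manip.sign_off())"
```

```text
the job is handed in; nothing more can be done
None
```

The caddy is parked in its bay: the catch drew the tongue in, the nose came to rest on the buffers, I let go and lifted clear, and the job was handed in at about 22 s; no verdict was returned.

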